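Cover the sample dish with the light shield

ROBOT

A 6-joint arm with a two-finger parallel gripper is mounted at the origin on the work surface. World frame = base frame: x ahead of the robot, y to its left, z up, the work surface at z = 0. Lengths are in mm, angles in rad, forces in N, time in s.
With the tool pointing down it reaches from about 275 to 825 mm from the base axis. Payload 5.2 kg.
Tool frame: the origin (TCP) lies at the very end of the fingers, on their centre line; the grasp point (between the pads) lies 19 mm behind it; z points along the fingers, y is the direction in which the jaws open and shut (so a half turn about z gives the same grasp; the last joint's range is limited). The gripper opens to 93 mm and grips with 3 to 60 N. Pads are 15 mm wide; open, the fingers measure 128 mm over their backs; the gripper's body (75 mm by 188 mm) begins 65 mm behind the grasp point.
Start: joints at [-1.499, 0.259, 1.535, -0, 1.348, -0.203], TCP at [149.266, -529.362, 218.653] pointing down, gripper open.
Joint ranges: [-3.14, 3.14], [-0.91, 2.08], [0.19, 2.58], [-1.22, 4.36], [0.22, 2.71], [-3.12, 3.12]. Speed limits (rad/s): [2.57, 2.57, 3.14, 3.14, 3.14, 3.14].

INTERFACE

Orientations are given as [roll, pitch, yaw] about the fixed x, y, z axes, in that order (R = Rz(yaw) Ry(pitch) Rx(roll)).
In Python, from bench import robot gives the robot as it stands. The module is installed in compiled form; this text tells all that it offers. Calls block until the motion is done:
- robot.move_ptp(position, orientation): joint-space move of the TCP to a pose.
- robot.move_linear(position, ori=None, speed=150, f_stop=None): straight line of the TCP; ori=None keeps the orientation; speed is the mean speed in mm/s. With f_stop (N) it stops when the force on the tool has changed by that much, and returns True; else False.
- robot.move_j(angles): joint-space move.
- robot.move_gripper(opening): opening from 0.0 (shut) to 1.0 (fully open); the grip force is fixed at half the most; returns when the fingers have stopped.
- robot.sleep(seconds).
- robot.inverse_kinematics(position, orientation): joint angles nearest the present ones, or None.
- robot.get_image(name): name is "scene" or "side" or "wrist"; returns a dict with "img" (384x512x3 uint8, blue, green, red), "fovy" (degrees; the focal length in pixels is half the picture's height over the tangent of half this angle, whatever the lens; pixels are square), "cx", "cy" (the principal point, pixels), "eye" and "orientation" of the camera in the world. Camera axes: x right, y down, z forward; pixel columns grow to the right and rows downward; lengths in mm; the calibration is good to about 2 mm. A picture is of the moment at which its call begins. There is no depth.
A pose or a line that the arm cannot do raises robot.MotionError and nothing moves.
- robot.hand_in(): hands the job in, once; it reports no verdict.
Readings, each from a call of its own:
- robot.current_t(): time.
- robot.current_qpos(): joint angles.
- robot.current_joint_vel(): joint speeds.
- robot.current_joint_efforts(): joint torques, N m.
- robot.current_tcp_pos(): TCP position.
- robot.current_eef_rot(): TCP orientation.
- robot.current_contact_force(): force on the tool from outside, world axes, zero at the start.
- robot.current_ft_torque(): the same for the moment, N m.
- robot.current_gripper_width(): opening from 0.0 (shut) to 1.0 (fully open).
Only numpy, scipy, OpenCV 4.12 (cv2) and the standard library are available. Lean on these libraries where they do the work, as an engineer would, in place of code of your own. Each camera call takes 0.05 s, during which the arm holds its last target.

TASK

The large square light shield lies on its side on the microscopy bench. Pick it up, turn it open side down and set it over the small round sample dish that stands on the grey metal stage plate, so that it sits flat on the plate with the dish inside. Set it down rather than drop it, do not shift or press the dish, and leave the smaller shield and the spare dish where they are.

Things in the scene. Friction and masses are not known exactly. Their poses are not given: they have to be found in the camera images.
- shield: Large light shield: grey plastic box, 76x76 mm outside, 70x70 inside, 45 deep, 90 g, open on one side; aluminium grip fin mid closed side, 12 thick (along y), 40 wide (along z). Origin: centre of the mouth; +x out of the mouth; closed side at x=-45, fin x=-45 to -81. Starts lying on a side: z up, origin 38 above bench, mouth away from robot +-25 deg. Set on its rim a bit tilted, it settles flat.
- sample_dish: The sample dish: a closed round white dish, 40 mm in diameter, 12 mm high, loose, 25 g, standing near the middle of a fixed 92 x 92 mm grey metal stage plate whose top is 8 mm above the bench. Origin: centre of its underside; z up.
- small_shield: Bystander, leave alone: a smaller shield of the same shape, 44 x 44 mm and 30 mm deep, with a 24 mm fin, too small for the dish, lying on its side. Origin: centre of its mouth, +x out of the mouth, 22 mm above the bench.
- spare_dish: Bystander, leave alone: a spare dish just like the sample dish, but standing on the bare bench, not on the plate. Origin: centre of its underside.
Things that resemble listed ones, but are neither listed nor needed, are in the scene too. Leave any red look-alike of the shield alone.

How it is judged (in metres and radians):
At the end, for the whole second after the job is handed in: The large shield stands mouth down over the sample dish, flat on the stage plate (within about 7 degrees, rim not more than 6 mm above the plate), its centre within 22 mm of the dish's, at rest and released; the dish stands upright within 15 mm of where it was (horizontal distance between shield and sample_dish below 0.022 m and height (world z) of shield below 0.014 m and angle between shield's own x axis and vertical above 3.02 rad and distance of sample_dish from where it was at the start of the episode below 0.015 m and angle between sample_dish's own z axis and vertical below 0.1 rad and linear speed of each of shield, sample_dish below 0.02 m/s); the robot touches nothing.
It fails at once if the large shield is dropped (falls free at more than 0.9 m/s, about 40 mm of fall) (contact force between the fingers and shield below 0.05 N and linear speed of shield above 0.9 m/s).
It fails at once if the sample dish is hit or pressed with more than 12 N by the shield or the fingers (contact force between any of shield, the fingers and sample_dish above 12 N).
It fails at once if the sample dish is shifted more than 15 mm (distance of sample_dish from where it was at the start of the episode above 0.015 m).
It fails at once if the smaller shield is moved more than 30 mm (distance of small_shield from where it was at the start of the episode above 0.03 m).
It fails at once if the spare dish is moved more than 30 mm (distance of spare_dish from where it was at the start of the episode above 0.03 m).
It also fails if it takes over 38 s, if anything falls off the work surface, if the arm or the gripper's body presses on something with over 40 N, if the wrist force passes 120 N, or if a joint passes its speed limit or range.

## Working session

There is one attempt and no reset: what is moved stays moved. The work goes in short steps, each a Python script; the robot and the scene stay as the last script left them, time stands still between calls to the robot, and variables do not carry over. Pictures are saved under pics/ and viewed, and the job is handed in when it is done.

```bash
mkdir -p pics
cat > h.py <<'E'
import numpy as np, cv2
from scipy.spatial.transform import Rotation as R
from bench import robot
def Rm(o): 
    o=np.asarray(o,float)
    return o if o.shape==(3,3) else (R.from_quat(o).as_matrix() if o.shape==(4,) else R.from_euler('xyz',o).as_matrix())
def K(d):
    f=d["img"].shape[0]/2/np.tan(np.radians(d["fovy"])/2); return f,d["cx"],d["cy"]
def ray(d,u,v):
    f,cx,cy=K(d); r=Rm(d["orientation"])@np.array([(u-cx)/f,(v-cy)/f,1.]); return np.array(d["eye"],float),r
def onz(d,u,v,z):
    e,r=ray(d,u,v); return e+r*(z-e[2])/r[2]
def proj(d,p):
    f,cx,cy=K(d); q=Rm(d["orientation"]).T@(np.asarray(p,float)-d["eye"]); return np.array([cx+f*q[0]/q[2],cy+f*q[1]/q[2]])
E
python3 - <<'E'
from h import *
for n in ["scene","side","wrist"]:
    d=robot.get_image(n); cv2.imwrite(f"pics/{n}0.png",d["img"]); print(n,d["fovy"],d["cx"],d["cy"],d["eye"],d["orientation"])
print(robot.current_t(),robot.current_tcp_pos(),robot.current_eef_rot())
E
```

```text
scene 57.51337309250434 254.9111098253069 186.54959498630052 [908.81585518 -68.89396236 670.21776764] [-2.55071217  0.00871193  1.39985688]
side 50.89064375164392 253.09896206470674 192.78885170337145 [ 377.75930022 -613.84534785  518.49909147] [-2.20284672 -0.011464   -0.21684608]
wrist 70.55320068039805 260.0003908462792 192.12475759240195 [ 228.19672754 -507.92073311  385.19442372] [ 2.84255776e+00  1.01854543e-03 -1.29728758e+00]
0.15 [ 149.24053207 -528.93823425  218.01048843] [-3.14020799e+00 -3.01933849e-04  2.74798728e-01]
```

View pics/scene0.png

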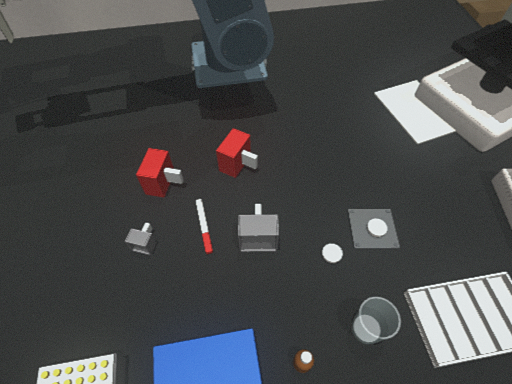

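View pics/side0.png

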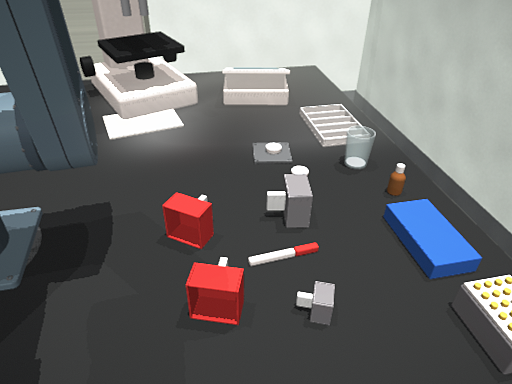

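View pics/wrist0.png

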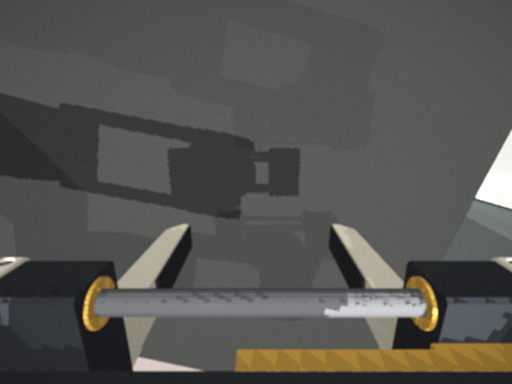

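Candidates for the shield in the scene image are the large grey box at (258,232), the small grey box at (140,240), and the red boxes at (155,172) and (235,152). For the dish there is the one on the plate at (377,227) and the spare on the bench at (332,253). By the description I choose the grey box at (258,232) and the dish at (377,227). Next I check both in a close crop.

Run:
```python
from h import *
a=cv2.imread("pics/scene0.png")[195:265,225:405]; cv2.imwrite("pics/crop0.png",cv2.resize(a,None,fx=4.4,fy=4.4,interpolation=cv2.INTER_CUBIC))
b=cv2.imread("pics/side0.png")[130:240,240:330]; cv2.imwrite("pics/crop1.png",cv2.resize(b,None,fx=5,fy=5,interpolation=cv2.INTER_CUBIC))
```

```text
(no output)
```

View pics/crop0.png

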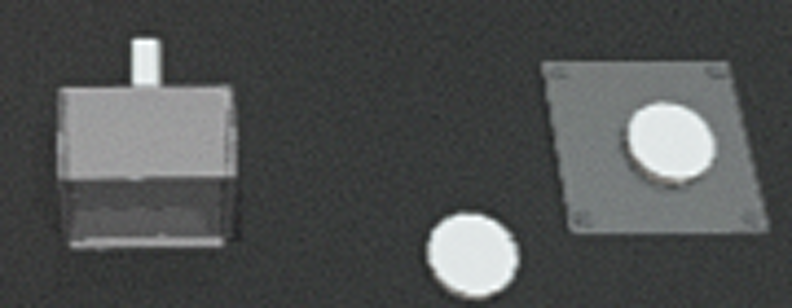

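View pics/crop1.png

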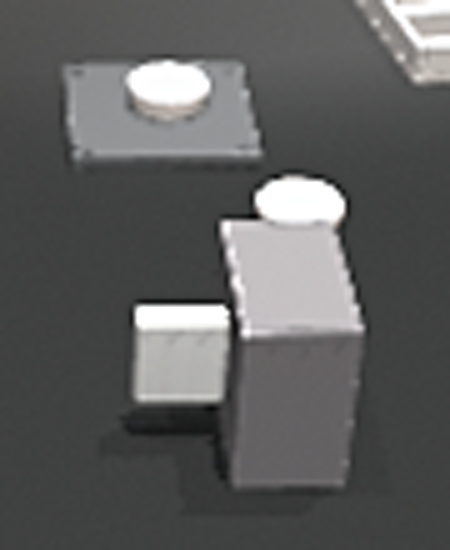

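The crops confirm the choice. The large grey box has its mouth towards the scene camera, its fin towards the robot, and its top face corners near crop pixels (60,87), (233,87), (236,178) and (58,178). The dish on the plate sits right of and above the plate centre.

```bash
cat >> h.py <<'E'
def fit_rect(P):
    (c,s,a)=cv2.minAreaRect(np.float32(P)); return c,s,a
def mask(im,lo,hi,seed):
    g=im.max(2).astype(int); sat=g-im.min(2)
    m=((g>=lo)&(g<=hi)&(sat<30)).astype(np.uint8); n,l=cv2.connectedComponents(m,connectivity=4); return (l==l[seed[1],seed[0]]).astype(np.uint8)
E
python3 - <<'E'
from h import *
for n,seeds in [("scene",dict(top=(258,225,76,125,205),fin=(258,208,58,206,255),dish=(377,227,20,206,255),plate=(358,235,8,85,205),spare=(332,253,12,206,255))),
                ("side",dict(top=(296,186,76,140,215),fin=(276,193,58,218,255),dish=(273,147,20,218,255),plate=(262,156,8,80,215)))]:
    d=robot.get_image(n); im=d["img"]
    for k,(u,v,z,lo,hi) in seeds.items():
        m=mask(im,lo,hi,(u,v)); c=max(cv2.findContours(m,cv2.RETR_EXTERNAL,cv2.CHAIN_APPROX_NONE)[0],key=cv2.contourArea)[:,0]
        P=np.array([onz(d,a,b,z)[:2] for a,b in c]); 
        print(n,k,im[v,u],m.sum(),c.min(0),c.max(0),"rect",[np.round(x,1) for x in fit_rect(P)],"circ",[np.round(x,1) for x in cv2.minEnclosingCircle(np.float32(P))])
    S={"scene":((225,195),4.4,[(60,87),(233,87),(236,178),(58,178)],[(545,62),(727,62),(768,232),(571,232)],[(131,39),(159,39)]),
       "side":((240,130),5,[(222,221),(338,221),(362,329),(241,333)],[(63,64),(245,62),(262,153),(74,158)],[(134,306),(226,306)])}[n]
    for pts,z in ((S[2],76),(S[3],8),(S[4],58)):
        print([np.round(onz(d,S[0][0]+a/S[1]-.4,S[0][1]+b/S[1]-.4,z)[:2],1).tolist() for a,b in pts])
E
```

```text
scene top [159 157 155] 807 [238 206] [278 235] rect [array([592.7, -13.8]), array([76.3, 62.7]), np.float64(81.7)] circ [array([602.2, -15.3]), np.float64(42.4)]
scene fin [232 232 227] 53 [255 204] [260 213] rect [array([556.7,  -8.2]), array([10.2, 21. ]), np.float64(79.9)] circ [array([556.9,  -7.2]), np.float64(11.3)]
scene dish [230 231 225] 242 [368 219] [386 234] rect [array([620.5, 231.8]), array([37.6, 34.8]), np.float64(79.9)] circ [array([620.4, 231.8]), np.float64(19.0)]
scene plate [123 123 120] 1475 [348 209] [399 247] rect [array([615.7, 227.9]), array([92.7, 89.4]), np.float64(80.0)] circ [array([615.5, 227.8]), np.float64(63.6)]
scene spare [228 228 223] 268 [323 244] [341 261] rect [array([656.6, 125.9]), array([36. , 37.4]), np.float64(74.0)] circ [array([656.5, 126.2]), np.float64(19.0)]
[[573.5, -49.1], [586.9, 26.0], [630.4, 18.2], [617.2, -56.4]]
[[563.2, 191.9], [579.0, 280.4], [668.3, 264.4], [652.5, 175.0]]
[[544.0, -12.4], [546.2, 0.3]]
side top [194 192 198] 522 [284 174] [311 196] rect [array([601.8, -15.8]), array([74.6, 45.2]), np.float64(80.4)] circ [array([600.8, -15.6]), np.float64(42.7)]
side fin [255 255 255] 90 [267 191] [285 195] rect [array([561.5, -10.3]), array([13.1, 35.2]), np.float64(78.5)] circ [array([561.5, -10.3]), np.float64(17.9)]
side dish [254 254 253] 109 [266 142] [281 150] rect [array([621.9, 232.4]), array([40. , 37.6]), np.float64(78.7)] circ [array([621.7, 231.2]), np.float64(21.2)]
side plate [149 148 146] 47579 [59  0] [511 234] rect [array([1037.2,  924.2]), array([2161.3, 2817.9]), np.float64(81.1)] circ [array([1108.1, 1374.7]), np.float64(1541.2)]
[[586.6, 25.3], [632.0, 16.2], [617.5, -54.4], [573.0, -47.9]]
[[578.6, 281.3], [671.6, 264.9], [654.1, 176.9], [564.1, 190.4]]
[[545.0, 0.4], [580.2, -6.7]]
```

Run:
```python
from h import *
D={n:robot.get_image(n) for n in("scene","side")}
a=D["scene"]["img"][120:205,130:270]; cv2.imwrite("pics/crop2.png",cv2.resize(a,None,fx=5,fy=5,interpolation=cv2.INTER_CUBIC))
def tri(p,q):
    e,r=ray(D["scene"],*p); f,s=ray(D["side"],*q); r/=np.linalg.norm(r);s/=np.linalg.norm(s)
    t=np.linalg.lstsq(np.c_[r,-s],f-e,rcond=None)[0]; return ((e+r*t[0]+f+s*t[1])/2).round(0)
for n,p,z in [("scene",(367,328),0),("side",(355,163),0)]: print("beaker",onz(D[n],*p,z).round())
for nm,p,z in [("redA top",[(232,130),(250,133),(240,152),(218,150)],76),("redA bottom",[(218,166),(236,176)],0),("redB top",[(150,150),(172,151),(163,172),(140,170)],76),("redB bot",[(139,180),(160,196)],0)]:
    print(nm,[onz(D["scene"],*q,z)[:2].round().tolist() for q in p])
for n in D: print(n,"shield fin end top px",proj(D[n],[545,-5,58]))
# IK
a=np.radians(-10.1); X=np.array([np.cos(a),np.sin(a),0]);Y=np.array([-X[1],X[0],0]);Z=np.array([0,0,1.])
O=np.array([624.3,-19,38]); q0=robot.current_qpos()
for al in range(0,60,5):
    c,s=np.cos(np.radians(al)),np.sin(np.radians(al))
    tz=c*X-s*Z; ty=-Y; tx=np.cross(ty,tz)
    Rt=np.c_[tx,ty,tz]; g=O-69*X+4*Z; p=g+19*tz
    r1=robot.inverse_kinematics(p,R.from_matrix(Rt).as_euler('xyz'))
    W=R.from_matrix(np.c_[-Z,Y,X]@np.c_[X,Y,Z].T).as_matrix()
    gf=np.array([617,229,8])+W@(p-O)
    r2=robot.inverse_kinematics(gf,R.from_matrix(W@Rt).as_euler('xyz'))
    r3=robot.inverse_kinematics(gf+[0,0,80],R.from_matrix(W@Rt).as_euler('xyz'))
    print(al,tx.round(2),*[None if r is None else np.round(r,2) for r in (r1,r2,r3)])
```

```text
beaker [804. 149.   0.]
beaker [805. 147.   0.]
redA top [[352.0, -31.0], [368.0, 8.0], [420.0, -23.0], [405.0, -70.0]]
redA bottom [[391.0, -75.0], [427.0, -37.0]]
redB top [[379.0, -218.0], [390.0, -170.0], [445.0, -191.0], [431.0, -239.0]]
redB bot [[399.0, -263.0], [452.0, -215.0]]
scene shield fin end top px [258.05048371 203.34834801]
side shield fin end top px [267.07453232 192.41341135]
0 [-0.  0.  1.] [-0.28  1.4   2.49  3.    2.32 -1.67] [ 0.18  0.59  1.44 -0.    1.11  1.93] [ 0.18  0.51  1.35 -0.    1.27  1.93]
5 [ 0.09 -0.02  1.  ] [-0.28  1.32  2.54  3.02  2.2  -1.65] [0.17 0.63 1.36 0.03 1.23 1.9 ] [0.17 0.56 1.28 0.03 1.39 1.91]
10 [ 0.17 -0.03  0.98] [-0.28  1.22  2.57  3.03  2.04 -1.64] [0.15 0.68 1.28 0.06 1.34 1.88] [0.15 0.61 1.2  0.06 1.5  1.89]
15 [ 0.25 -0.05  0.97] None [0.14 0.73 1.21 0.08 1.46 1.87] [0.14 0.66 1.12 0.08 1.6  1.88]
20 [ 0.34 -0.06  0.94] None [0.13 0.78 1.13 0.1  1.57 1.86] [0.13 0.72 1.04 0.1  1.71 1.87]
25 [ 0.42 -0.07  0.91] [-0.26  0.82  2.58  3.06  1.39 -1.59] [0.12 0.84 1.04 0.12 1.68 1.85] [0.12 0.78 0.96 0.13 1.82 1.87]
30 [ 0.49 -0.09  0.87] [-0.26  0.69  2.55  3.06  1.14 -1.58] [0.11 0.9  0.96 0.14 1.79 1.85] [0.11 0.84 0.88 0.15 1.93 1.87]
35 [ 0.56 -0.1   0.82] [-0.25  0.57  2.51  3.06  0.9  -1.56] [0.1  0.96 0.88 0.17 1.9  1.85] [0.1  0.9  0.8  0.18 2.03 1.88]
40 [ 0.63 -0.11  0.77] [-0.25  0.48  2.46  3.05  0.67 -1.55] [0.09 1.02 0.79 0.19 2.01 1.86] [0.09 0.96 0.72 0.2  2.14 1.89]
45 [ 0.7  -0.12  0.71] [-0.24  0.42  2.4   3.03  0.46 -1.52] [0.09 1.08 0.7  0.22 2.12 1.87] [0.09 1.02 0.63 0.24 2.24 1.91]
50 [ 0.75 -0.13  0.64] [-0.24  0.37  2.33  2.99  0.26 -1.47] [0.08 1.15 0.61 0.25 2.22 1.89] [0.08 1.09 0.55 0.27 2.34 1.93]
55 [ 0.81 -0.14  0.57] None [0.07 1.22 0.51 0.28 2.33 1.92] [0.07 1.16 0.46 0.32 2.44 1.97]<sys>:0: UserWarning: Gimbal lock detected. Setting third angle to zero since it is not possible to uniquely determine all angles.
```

View pics/crop2.png

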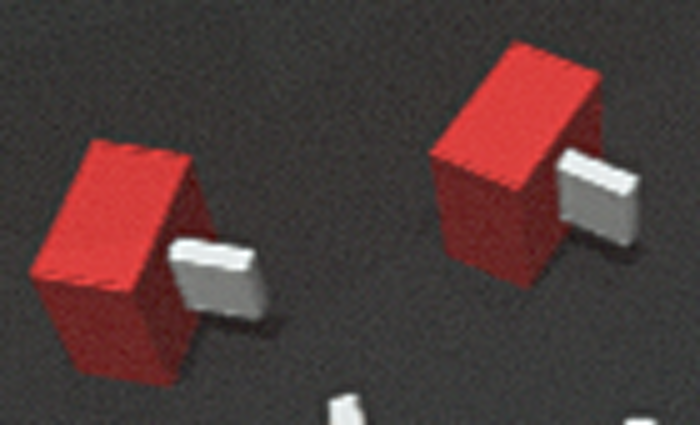

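```bash
cat >> h.py <<'E'
a=np.radians(-10.1); X=np.array([np.cos(a),np.sin(a),0]);Y=np.array([-X[1],X[0],0]);Z=np.array([0,0,1.])
O=np.array([624.3,-19,38]); al=np.radians(38)
tz=np.cos(al)*X-np.sin(al)*Z; ty=-Y; RG=np.c_[np.cross(ty,tz),ty,tz]
eG=R.from_matrix(RG).as_euler('xyz'); PG=O-68*X+4*Z+19*tz
W=np.c_[-Z,Y,X]@np.c_[X,Y,Z].T; RF=W@RG; eF=R.from_matrix(RF).as_euler('xyz'); tzF=W@tz
def snap(n,name):
    d=robot.get_image(n); cv2.imwrite(f"pics/{name}.png",d["img"]); return d
E
python3 - <<'E'
from h import *
pre=PG-90*tz; q0=np.array(robot.current_qpos())
qp=np.array(robot.inverse_kinematics(pre,eG)); qh=robot.inverse_kinematics(pre+[0,0,170],eG)
print(PG,pre,qp.round(2),qh)
qh=np.array(qh); w=qh.copy(); w[0]=q0[0]
robot.move_j(w); print(robot.current_tcp_pos(),robot.current_t())
robot.move_j(qh); print(robot.current_tcp_pos(),robot.current_t())
robot.move_linear(pre,speed=200); print(robot.current_tcp_pos(),robot.current_t())
snap("scene","s1");snap("side","d1");snap("wrist","w1")
E
```

```text
Traceback (most recent call last):
TypeError: unsupported operand type(s) for *: 'NoneType' and 'float'
```

Run:
```python
from h import *
for A in (30,38,45):
    al=np.radians(A); tz=np.cos(al)*X-np.sin(al)*Z; RG=np.c_[np.cross(-Y,tz),-Y,tz]; eG=R.from_matrix(RG).as_euler('xyz'); PG=O-68*X+4*Z+19*tz
    for off in ([0,0,0],-30*tz,-60*tz,[0,0,60],[0,0,120],[0,0,200],[0,0,300],[60,0,300]):
        q=robot.inverse_kinematics(PG+off,eG); print(A,np.round(off),None if q is None else np.round(q,2))
```

```text
30 [0 0 0] [-0.26  0.69  2.55  3.06  1.14 -1.58]
30 [-26.   5.  15.] None
30 [-51.   9.  30.] None
30 [ 0  0 60] [-0.26  0.44  2.53  3.05  0.87 -1.55]
30 [  0   0 120] [-0.26  0.2   2.48  3.02  0.6  -1.51]
30 [  0   0 200] [-0.26 -0.04  2.38  2.86  0.25 -1.34]
30 [  0   0 300] None
30 [ 60   0 300] None
38 [0 0 0] [-0.25  0.52  2.47  3.06  0.76 -1.55]
38 [-23.   4.  18.] [-0.26  0.44  2.52  3.05  0.73 -1.55]
38 [-47.   8.  37.] [-0.27  0.36  2.57  3.03  0.69 -1.54]
38 [ 0  0 60] [-0.25  0.3   2.44  3.02  0.51 -1.51]
38 [  0   0 120] [-0.25  0.11  2.38  2.92  0.27 -1.4 ]
38 [  0   0 200] None
38 [  0   0 300] [-0.25 -0.22  2.1   0.16  0.36  1.37]
38 [ 60   0 300] [-0.2  -0.09  2.    0.07  0.33  1.49]
45 [0 0 0] [-0.24  0.42  2.4   3.03  0.46 -1.52]
45 [-21.   4.  21.] [-0.25  0.33  2.43  3.01  0.41 -1.5 ]
45 [-42.   7.  42.] [-0.25  0.24  2.46  2.98  0.35 -1.47]
45 [ 0  0 60] [-0.24  0.23  2.35  2.94  0.23 -1.42]
45 [  0   0 120] None
45 [  0   0 200] [-0.24 -0.08  2.17  0.18  0.26  1.35]
45 [  0   0 300] [-0.24 -0.19  2.    0.09  0.55  1.45]
45 [ 60   0 300] [-0.2  -0.07  1.9   0.04  0.53  1.52]
```

Run:
```python
from h import *
robot.move_ptp(PG+[0,0,300],eG); print(robot.current_tcp_pos(),robot.current_t())
robot.move_ptp(PG+[0,0,115],eG); print(robot.current_tcp_pos(),robot.current_qpos(),robot.current_t())
snap("scene","s1");snap("side","d1")
```

```text
[572.32630883 -10.33635792 330.31557365] 2.7333
[572.3520273   -9.7634774  145.59944232] [-0.24991067  0.12742642  2.38844718  2.93500004  0.2868671  -1.41786918] 5.1
```

View pics/d1.png

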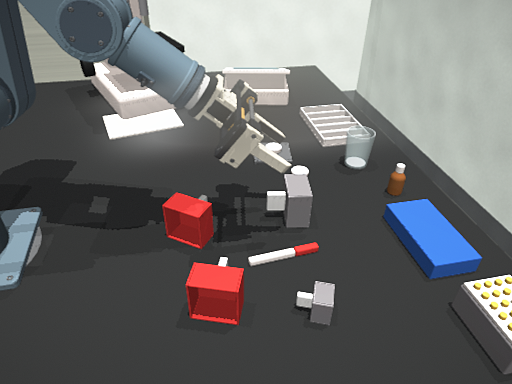

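View pics/s1.png

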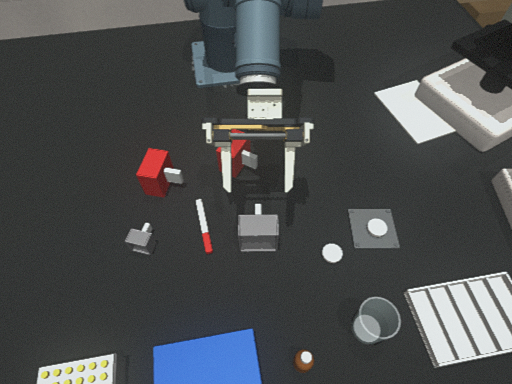

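The open fingers at (228,185) and (289,185) straddle the fin at (258,208), with the shield box ahead and clear. The gripper body is well above the red shield. I can descend.

```bash
python3 - <<'E'
from h import *
print(robot.move_linear(PG,speed=70,f_stop=8),robot.current_tcp_pos(),PG,robot.current_t())
robot.move_gripper(0.0); print(robot.current_gripper_width()*93,robot.current_contact_force())
snap("scene","s2");snap("side","d2")
E
python3 -c "
import cv2,numpy as np
a=cv2.imread('pics/s2.png')[110:270,170:350];b=cv2.imread('pics/d2.png')[110:270,170:350]
cv2.imwrite('pics/c2.png',cv2.resize(np.hstack([a,b]),None,fx=2.2,fy=2.2))"
```

```text
False [572.30004404  -9.72566191  30.78173644] [572.09396652  -9.70068908  30.30243197] 6.9917
11.700740832466485 [-0.71616187  0.33372852 -0.06374204]
```

View pics/c2.png

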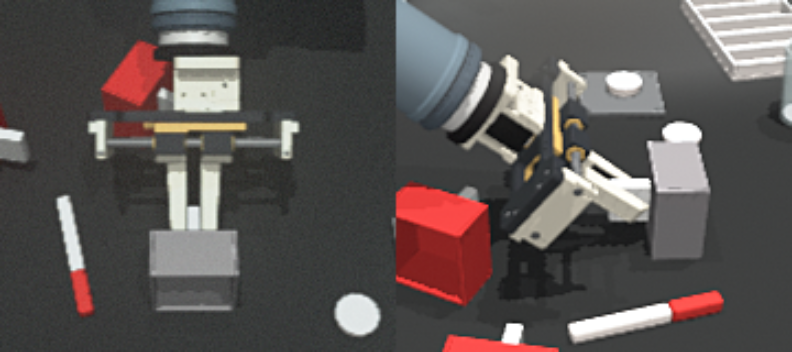

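The fingers hold the fin at 11.7 mm opening, and the box has not moved. Now I lift, flip the wrist high up, and go to a hover above the plate.

```bash
cat >> h.py <<'E'
PF=np.array([617.,229,8])+W@(PG-O)
E
python3 - <<'E'
from h import *
robot.move_linear(PG+[0,0,115],speed=100)
robot.move_ptp(PG+[0,0,300],eG); print(robot.current_qpos().round(2) if hasattr(robot.current_qpos(),'round') else robot.current_qpos(),robot.current_t(),robot.current_gripper_width()*93)
print("PF",PF,robot.inverse_kinematics(PF+[0,0,150],eF),robot.inverse_kinematics(PF,eF))
robot.move_ptp(PF+[0,0,150],eF); print(robot.current_tcp_pos(),robot.current_t(),robot.current_gripper_width()*93)
robot.move_linear(PF+[0,0,60],speed=90); print(robot.current_t(),robot.current_contact_force())
snap("scene","s3");snap("side","d3")
E
```

```text
[-0.25 -0.22  2.1   0.17  0.36  1.37] 11.9833 11.73831525832991
PF [609.4217198  230.3498973   61.02779568] [0.09521406 0.9020273  0.65170491 0.20916917 2.22241045 1.914765  ] [0.09521406 0.99433668 0.82436553 0.1795834  1.96234557 1.85589988]
[609.83803121 230.04015105 211.48715408] 13.6167 11.661163229845535
14.7667 [-0.60775721  0.10140963 -1.57260639]
```

View pics/s3.png

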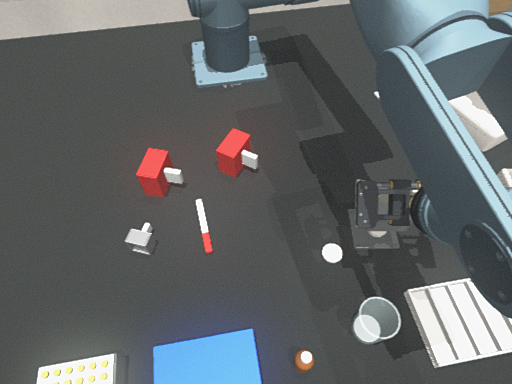

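View pics/d3.png

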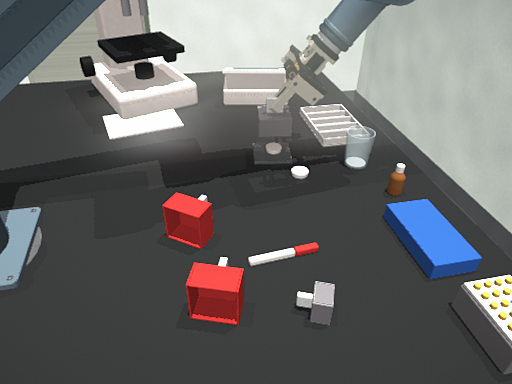

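```bash
cat >> h.py <<'E'
def overlay(n,src,out,c,h,box,fx,draw=True):
    d=robot.get_image(n) if src is None else None
    im=d["img"].copy(); x0,y0,x1,y1=box; im=cv2.resize(im[y0:y1,x0:x1],None,fx=fx,fy=fx,interpolation=cv2.INTER_CUBIC)
    print(n)
    for zz in (0,45):
        for sx,sy in ((-1,-1),(1,-1),(1,1),(-1,1)):
            q=proj(d,np.array([c[0],c[1],h+zz])+38*sx*X+38*sy*Y); q=(q-[x0,y0]+.4)*fx
            cv2.circle(im,tuple(int(v) for v in q),3,(0,0,255) if zz else (0,255,255),1)
    cv2.imwrite(out,im)
E
python3 - <<'E'
from h import *
overlay("side",None,"pics/o1.png",(617,229),68,(235,80,335,180),6)
overlay("scene",None,"pics/o2.png",(617,229),68,(320,160,440,270),6)
E
```

```text
side
scene
```

View pics/o1.png

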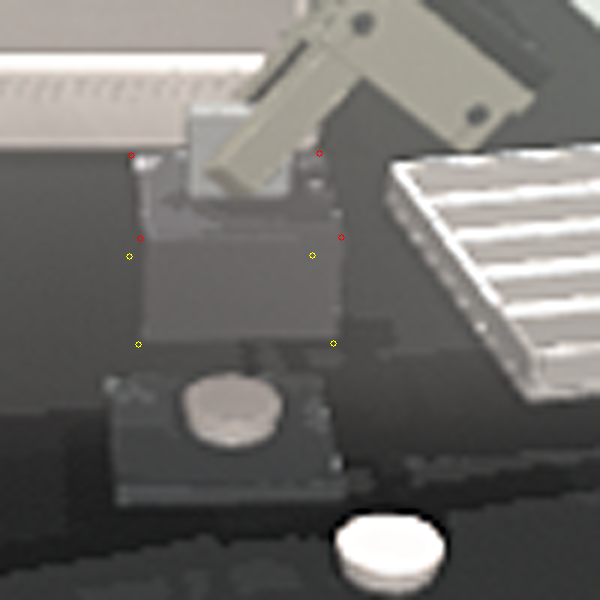

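View pics/o2.png

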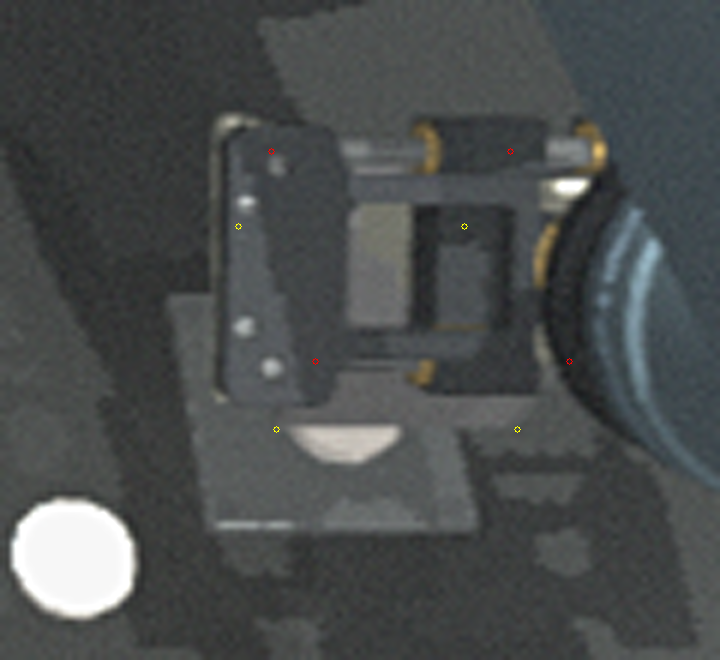

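Run:
```python
from h import *
d=robot.get_image("scene"); im=d["img"][205:255,345:425]
im=cv2.resize(im,None,fx=10,fy=10,interpolation=cv2.INTER_CUBIC); im=np.clip((im.astype(float)-30)*1.9,0,255).astype(np.uint8)
for s in ((1,-1),(1,1)):
    for h in (0,45):
        q=(proj(d,np.array([617,229,68+h])+38*s[0]*X+38*s[1]*Y)-[345,205]+.45)*10; print(q); cv2.circle(im,tuple(int(v) for v in q),4,(0,0,255),1)
cv2.imwrite("pics/o3.png",im)
```

```text
[211.83261214 266.43507121]
[275.53095917 153.44915928]
[612.83772811 266.78804694]
[700.48276156 153.68351724]
```

View pics/o3.png

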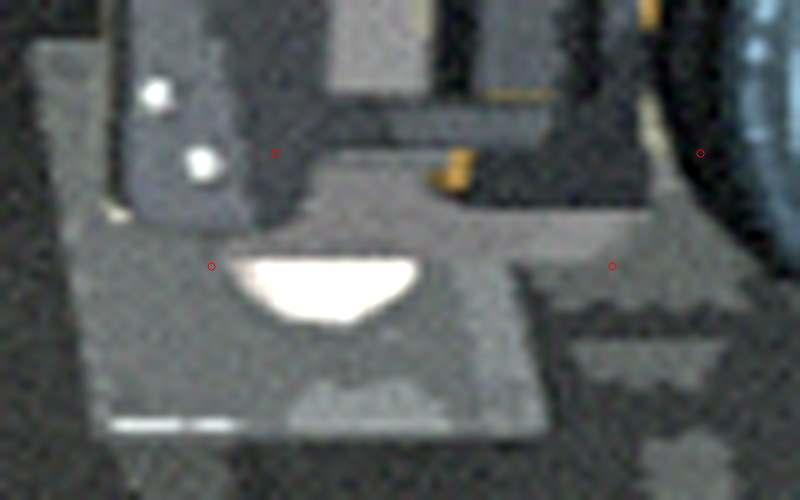

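The bottom edge of the shield (v≈262, right corner at (605,262) in the crop) agrees with the prediction to under 1 px. The side view agrees to about 1.5 mm. The pose is good, so I lower it with a force stop.

Run:
```python
from h import *
print(robot.move_linear(PF+[0,0,8],speed=50,f_stop=10),robot.current_tcp_pos()-PF,robot.current_contact_force())
robot.sleep(.2)
print(robot.move_linear(PF+[0,0,-4],speed=12,f_stop=4),robot.current_tcp_pos()-PF,robot.current_contact_force(),robot.current_t())
overlay("side",None,"pics/o4.png",(617,229),8,(235,80,335,180),6)
```

```text
False [0.24246788 0.02503777 8.4299151 ] [ 0.14182451  0.0204016  -1.26678394]
True [-0.06214569  0.11042361 -0.48468624] [2.37170524 0.07335242 5.47740424] 17.1167
side
```

View pics/o4.png

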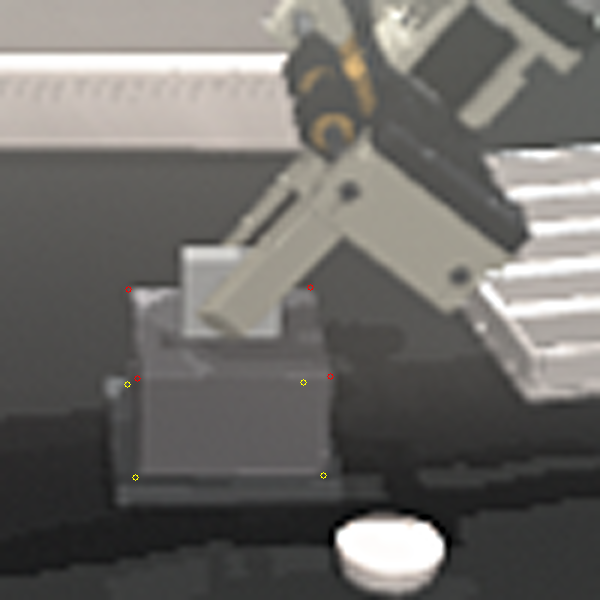

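The shield's rim is on the plate at the expected height (bottom edge at v≈478, plate front edge at v≈500). It lies inside the plate on both sides. I release and back off.

Run:
```python
from h import *
robot.move_gripper(0.6); p=np.array(robot.current_tcp_pos())
print(robot.current_gripper_width()*93,robot.current_contact_force(),robot.move_linear(p-40*tzF,speed=60,f_stop=8))
print(robot.move_linear(p-40*tzF+[0,0,120],speed=150),robot.current_t())
q=np.array(robot.current_qpos()); q[0]-=1.0; robot.move_j(q); print(robot.current_t())
robot.sleep(.3)
overlay("side",None,"pics/o5.png",(617,229),8,(235,80,335,180),6)
overlay("scene",None,"pics/o6.png",(617,229),8,(320,160,440,270),6)
snap("scene","s5")
```

```text
55.7904137930112 [ 0.12238022 -1.00387984 -0.11557611] False
False 19.8
22.1333
side
scene
```

View pics/o5.png

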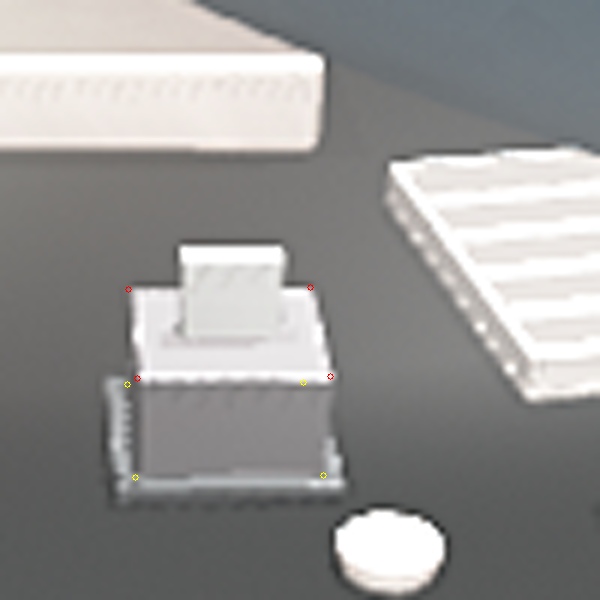

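View pics/o6.png

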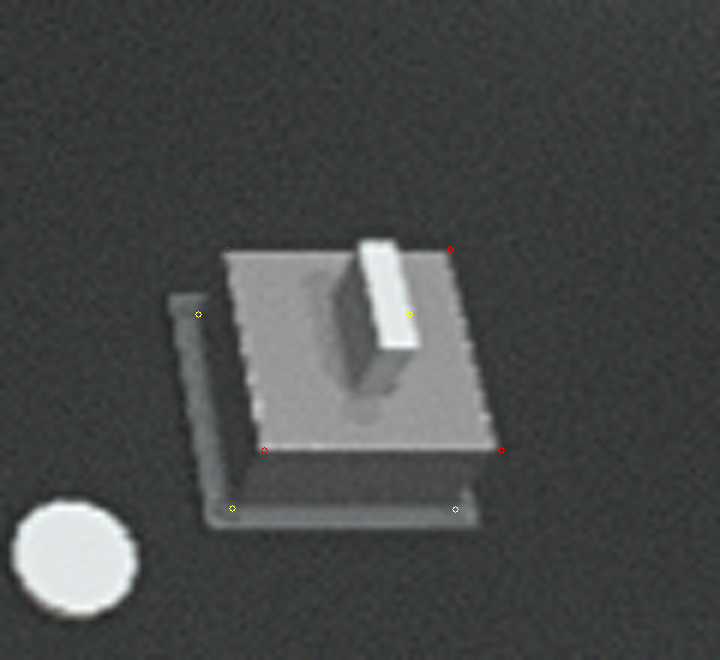

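View pics/s5.png

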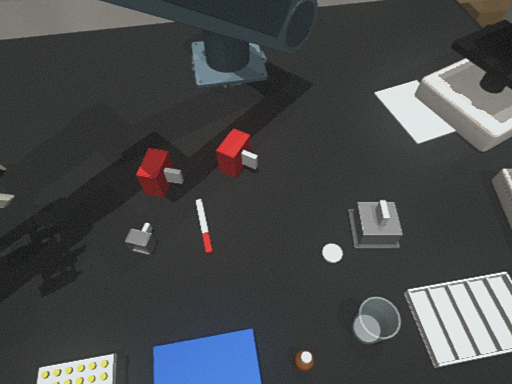

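In both views the shield stands mouth down on the plate, with its corners within about 1 px of the predicted ones. The spare dish (332,253), the small shield (140,240) and the red shields are unmoved. The arm is clear.

```bash
python3 -c "
from h import *
print(robot.current_joint_vel(),robot.current_t()); robot.hand_in()"
```

```text
[-0.00517471  0.00053656  0.00011089 -0.00047828 -0.00155915 -0.00108972] 22.5833
the job is handed in; nothing more can be done
```

I gripped the large grey shield by its fin, turned it mouth down and lowered it slowly onto the stage plate over the sample dish. I stopped it on contact force, released it and backed the arm away. The job was handed in at about 22.6 s.

- **Placement:** after release, both camera views show the shield flat on the plate. Its corners lie within about 1 px (roughly 2 mm) of the position I aimed for, about 5 mm from where I measured the dish.
- **Contact:** touchdown came at the expected height, with a vertical force change of about 6 to 7 N.
- **Other objects:** the small shield, the spare dish and the red shields look unmoved in the final picture.
- **Not checked:** the sample dish is now hidden under the shield, so I could not look at it after the placement. It looked unmoved when last seen, while the shield was held above it.
- **Change of plan:** the slanted approach I first planned was out of the arm's reach, so I came down vertically instead. No checks failed or disagreed.

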